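Latch the lid of the bearing case

TASK

The clear sliding lid of the walnut bearing case stands a few millimetres open: take the wire bail of its draw latch by the tab, hook it behind the steel keeper on the lid, then press the latch lever down past centre onto its rubber rest and bed it there with a short firm push of at least 10 N, then let go. Never push on the lever with more than 22 N, nor on the lid and its keeper with more than 20 N while the latch is still open. Leave everything else on the bench where it is.

Things in the scene. Friction and masses are not known exactly. Their poses are not given: they have to be found in the camera images.
- case: Walnut case 230 x 110 x 36 mm, fixed, lying flat. Origin: centre of its underside. +x runs along the latch from the lever to the keeper, y across, z up. Its top is level at 36 mm above the counter: the lever's half a wooden deck, the other half a clear plastic lid, 92 mm long, over rows of bearings.
- lever (a joint): Angle (rad) of the steel latch lever about its pivot pin (along the case's y). 0 = handle flat, pointing to the case's -x (closed); grows as the handle rises: 1.57 upright, 2.2 open limit, leaning to +x over the bail. Starts at 0.7 to 1.0. Its stiff hinge stays where left (about 1 N at the handle) while the bail is slack. Centre is passed at about 0.2; beyond it falls onto the rest by itself.
- lever_pivot (a point): On the lever's pivot axis, mid width, 50 mm above the counter. The handle's underside lies on this level when closed; the handle is a plate 20 mm wide, 5 mm thick, reaching 70 mm from the pivot. With the bail hooked, the force at the handle climbs to about 7 N near 0.65 rad and falls to nothing at the centre.
- lever_press (a point): Where to press: on the handle's outer face (upper face when closed), 52 mm from the pivot, mid width. Under it, 50 mm from the pivot, is the round rubber rest. The rest is screw-adjusted: its height is not measured and differs by up to 4 mm either way, so the closed lever ends anywhere from -0.09 to +0.09 rad. The rubber yields less than 0.5 mm to a firm push.
- bail_bar (a point): Middle of the bail's crossbar. The bail is a steel wire loop (wire 5 mm thick, 31 mm wide outside, 21 mm inside) swinging freely on the lever, its pivot 20 mm from the lever's pivot towards the handle's end, the crossbar 87 mm from there. At the start it lies unhooked on top of the keeper. x along the bail towards the bar, y along the bar, z up when it lies flat.
- bail_tab (a point): Middle of the top edge of the bail's finger tab, a steel plate that stands upright when the bail lies flat: 14 mm wide along the bar (pinch it across this width), 8 mm thick, its top 26 mm above the crossbar's centre line, its middle 9 mm beyond the crossbar. The lower 1 mm of that height is open.
- keeper (a point): Where the crossbar's middle lies when hooked, 38.5 mm above the counter, bar on the lid; axes as the case's. The keeper is a steel hook 10 mm wide, 13 mm tall: a post 2.5 mm to the -x side of this point, its 4 mm thick lip at the top overhanging to 2.5 mm on the +x side, 9 mm free below. To pass down behind the lip the crossbar's middle must be 5 to 15 mm to the +x side.
- lid (a joint): How far (m) the clear lid is drawn towards the latch: 0 = standing open, about 0.005 latched. Springs push it back with 7 N per mm. Drawing the bail out past the keeper's lip swings the lever up with it, against about 2 N. A bar lowered behind the lip lies on the lid and is drawn in under the lip as the lever is pressed.
- yoyo: Matte black yo-yo, 56 mm across, 42 mm tall, lying flat. Origin: centre of its underside. Bystander.
- jar: Small glass jar with a steel cap, 48 mm across, 58 mm tall. Origin: centre of its underside. Bystander.
- wrench: Red plastic axle wrench, 100 mm long, 8 mm thick, lying flat. Origin: middle of its underside. Bystander.
- caliper: Steel caliper, 150 mm long along its x axis, 8 mm thick, lying flat. Origin: middle of its beam's underside. Bystander.
- bearing: Loose chrome bearing, 19 mm across, 7 mm tall, lying on the case's deck beside the lever. Origin: centre of its underside. Bystander.
- brush: Small brush with a wooden handle, 130 mm long, lying on the counter. Bystander.

How it is judged:
On the way, in this order (a step that is already met when the one before it is completed fails the run):
1. the bail's crossbar lies behind the keeper, below its lip, with the lever still open (x of bail_bar in the frame of keeper between -0.005 and 0.007 m and y of bail_bar in the frame of keeper between -0.006 and 0.006 m and z of bail_bar in the frame of keeper below 0.006 m and value of joint lever above 0.5 rad), for 0.2 s.
2. the closed lever is bedded on its rest with a push of at least 10 N (x of bail_bar in the frame of keeper between -0.005 and 0.007 m and y of bail_bar in the frame of keeper between -0.006 and 0.006 m and z of bail_bar in the frame of keeper below 0.006 m and value of joint lever below 0.12 rad and contact force between any of the fingers, the arm and lever_handle above 10 N), for 0.1 s.
At the end, for the whole second after the job is handed in: The crossbar sits behind the keeper (within 7 mm of its seat along the latch, 6 mm across, less than 6 mm above it), the lever lies past centre on its rest (below 0.12 rad) and the lid is drawn in by more than 4 mm (x of bail_bar in the frame of keeper between -0.005 and 0.007 m and y of bail_bar in the frame of keeper between -0.006 and 0.006 m and z of bail_bar in the frame of keeper below 0.006 m and value of joint lever below 0.12 rad and value of joint lid above 0.004 m); the robot touches nothing.
It fails at once if the lever is pushed with more than 22 N (contact force between any of the fingers, the arm and lever_handle above 22 N).
It fails at once if the bail, or the robot, pushes on the lid or its keeper with more than 20 N while the lever is open (above 1.15 rad) (value of joint lever above 1.15 rad and contact force between any of bail, the arm, the fingers and lid above 20 N).
It fails at once if a bystander is moved by more than 15 mm (distance of any of yoyo, jar, wrench, caliper, bearing, brush from where it was at the start of the episode above 0.015 m).
It also fails if it takes over 64 s, if anything falls off the work surface, if the arm or the gripper's body presses on something with over 40 N, if the wrist force passes 120 N, or if a joint passes its speed limit or range.

ROBOT

A 6-joint arm with a two-finger parallel gripper is mounted at the origin on the work surface. World frame = base frame: x ahead of the robot, y to its left, z up, the work surface at z = 0. Lengths are in m, angles in rad, forces in N, time in s.
With the tool pointing down it reaches from about 0.275 to 0.85 m from the base axis. Payload 19 kg.
Tool frame: the origin (TCP) lies at the very end of the fingers, on their centre line; the grasp point (between the pads) lies 19 mm behind it; z points along the fingers, x is the direction in which the jaws open and shut, and the axes are right-handed (so a half turn about z gives the same grasp; the last joint's range is limited). The gripper opens to 85 mm and grips with 20 to 120 N. Pads are 22 mm wide; open, the fingers measure 114 mm over their backs; the gripper's body (76 mm by 85 mm) begins 54 mm behind the grasp point. The pads swing forward as they close: fully open they stand 13 mm farther back than shut.
Start: joints at [-1.27, 0.15, 1.437, -0, 1.554, -0.134], TCP at [0.242, -0.521, 0.231] pointing down, gripper open.
Joint ranges: [-2.8, 2.8], [-0.68, 2.1], [0.12, 2.68], [-1.39, 4.53], [0.16, 2.79], [-2.81, 2.81]. Speed limits (rad/s): [1.89, 1.89, 2.22, 3.01, 3.01, 3.01].

INTERFACE

Orientations are given as a unit quaternion [x, y, z, w].
In Python, from workcell import bot, optics, sign_off gives the robot as it stands.
- The arm moves only by the tool move_arm, never from a script. Its argument "deltas" is text: rows parted by semicolons, each of 7 numbers parted by spaces: the turn, a rotation vector about the tool's x, y, z in degrees, then the shift along the tool's x, y, z in m, then the finger opening in m, from 0 to 0.0854. A call has 1 to 12 rows; each row shifts and turns the commanded pose from where the row before left it, along the tool's axes as they then stand; what a row does not reach is not made up. A row lasts 1/10 s, in which the tool goes at most 50 mm and 8.59 degrees, less where a joint would pass 70% of its speed; a pose out of reach is approached as far as the arm can. A call is refused whole if a number of a shift passes 0.05 or a number of a turn 8.59, either way. A call with a gripper value outside its range is refused whole. The fingers move at their own pace and stop on an object; the grip force is fixed at half the most. Time passes only in rows, so rows that do not move let the fingers close. It gives the time, the measured TCP pose, the force and the opening at its end, in the units of the state.
- bot.sense(): the state, without advancing time (a new reading comes with each control period).
- optics.snapshot(name): name is "scene" or "top" or "wrist"; returns a dict with "color" (400x640x3 uint8, red, green, blue), "depth" (400x640 float32, m along the optical axis (not along the pixel's ray), 0 where there is no reading), "fx", "fy", "cx", "cy" (pixels), "dist_coeffs" ([k1, k2, p1, p2, k3] as OpenCV has them; the pictures are not rectified), "rvec" (rotation vector, rad) and "tvec" (3), from world to camera coordinates, as OpenCV has them. Camera axes: x right, y down, z forward; pixel columns grow to the right and rows downward; lengths in m; the calibration is good to about 2 mm. A picture is of the moment at which its call begins.
- sign_off(): hands the job in, once; it reports no verdict.
The state is a dict: "time": time; "joints": joint angles; "joint_velocities": joint speeds; "effort": joint torques, N m; "eef_pos": TCP position; "ee_rot": TCP orientation; "contact_force": force on the tool from outside, world axes, zero at the start; "wrist_torque": the same for the moment, N m; "grip_width": finger opening in m.
Only numpy, scipy, OpenCV 4.12 (cv2) and the standard library are available. Lean on these libraries where they do the work, as an engineer would, in place of code of your own. Each camera call takes 0.05 s, during which the arm holds its last target. There are 200 camera calls.

## Working session

There is one attempt and no reset: what is moved stays moved. The work goes in short steps, Python scripts to look and compute and a tool call to move; the robot and the scene stay as the last step left them, time stands still between calls to the robot, and variables do not carry over. Pictures are saved under pics/ and viewed, about 8 in all and at most 12, crops included, and the job is handed in when it is done.

Besides the shell and the picture viewer there is one more tool, called after ">>>" in YAML: its name, and indented under it one key for each argument. move_arm: Moves the arm, as the interface text tells. Its arguments: {"type":"object","properties":{"deltas":{"type":"string"}},"required":["deltas"]}

```bash
mkdir -p pics; cat > h.py <<'E'
import numpy as np,cv2
from scipy.spatial.transform import Rotation as R
from workcell import bot,optics
def snap(n,tag=None):
    s=optics.snapshot(n); np.savez('pics/%s.npz'%(tag or n),**s)
    if tag: cv2.imwrite('pics/%s.png'%tag,s['color'][:,:,::-1])
    return s
def load(t): return dict(np.load('pics/%s.npz'%t))
def K(s): return np.array([[s['fx'],0,s['cx']],[0,s['fy'],s['cy']],[0,0,1]],float)
def world(s,uv,z=None):
    """pixels->world, by depth, or on plane of height z"""
    uv=np.array(uv,float).reshape(-1,2)
    n=cv2.undistortPoints(uv[:,None],K(s),s['dist_coeffs'])[:,0]
    Rm=cv2.Rodrigues(np.array(s['rvec'],float))[0]; t=np.array(s['tvec'],float).ravel()
    ray=np.c_[n,np.ones(len(n))]
    if z is None:
        d=s['depth'][uv[:,1].round().astype(int),uv[:,0].round().astype(int)][:,None]
        return (ray*d-t)@Rm
    c=-Rm.T@t; r=ray@Rm
    return c+r*((z-c[2])/r[:,2])[:,None]
def cloud(s,u0,u1,v0,v1):
    u,v=np.meshgrid(np.arange(u0,u1),np.arange(v0,v1)); uv=np.c_[u.ravel(),v.ravel()]
    d=s['depth'][uv[:,1],uv[:,0]]; k=d>0
    return uv[k],world(s,uv[k])
def proj(s,P): return cv2.projectPoints(np.array(P,float).reshape(-1,3),np.array(s['rvec'],float),np.array(s['tvec'],float),K(s),s['dist_coeffs'])[0][:,0]
E
python3 - <<'E'
from h import *
a=snap('scene','scene0');b=snap('top','top0')
print(bot.sense())
E
```

```text
{'time': 0.1, 'joints': array([-1.27000628e+00,  1.50886127e-01,  1.43793907e+00, -2.54407782e-05,
        1.55379345e+00, -1.34021940e-01]), 'joint_velocities': array([ 0.00169617, -0.00135894, -0.00154042, -0.00019627, -0.00047611,
        0.00119352]), 'effort': array([ 4.08554854e-05, -7.14392567e+01, -5.71796036e+01, -1.08035638e-04,
        7.29006861e-03,  3.38531618e-05]), 'eef_pos': array([ 0.24211109, -0.5213036 ,  0.23077812]), 'ee_rot': array([ 8.42982776e-01, -5.37940309e-01, -3.99907648e-04, -3.21559664e-04]), 'contact_force': array([ 0.49497219, -0.49111715, -0.63249851]), 'wrist_torque': array([-0.00948798, -0.01278068, -0.04297443]), 'grip_width': 0.08516031351210736}
```

View pics/scene0.png

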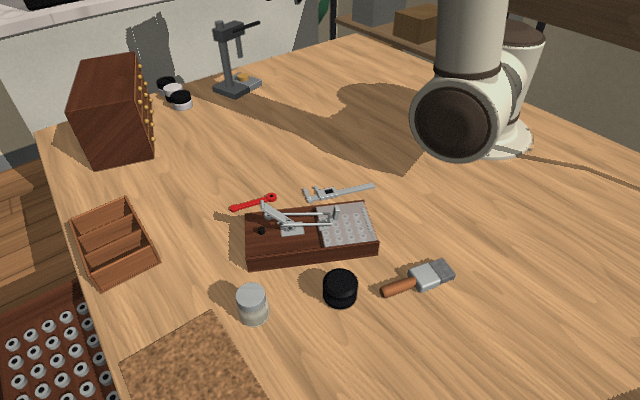

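View pics/top0.png

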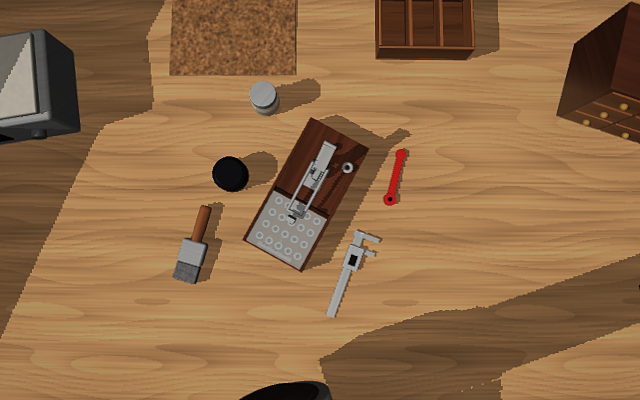

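The scene and top views show the case at about top px (245–368, 118–271). The lever end is near (330,145) and the tab/keeper near (297,212). The bearing is at (347,168), the yo-yo at left, the wrench and caliper at right.

```bash
python3 - <<'E'
from h import *
s=load('top0')
w=world(s,[[311,118],[368,150],[302,271],[245,240]],0.036);print(w.round(4))
d=w[0]+w[1]-w[2]-w[3];print('yaw of -x->',np.arctan2(*(-d[1::-1])),np.linalg.norm(w[0]-w[3]),np.linalg.norm(w[0]-w[1]),w.mean(0))
x=-d/np.linalg.norm(d);x[2]=0;y=np.array([-x[1],x[0],0]);c=w.mean(0);c[2]=0
uv,P=cloud(s,240,372,112,276)
q=np.c_[(P-c)@x,(P-c)@y,P[:,2]]
t=q[:,2]>0.042
for lo in np.arange(-.12,.12,.008):
    k=t&(q[:,0]>=lo)&(q[:,0]<lo+.008)
    if k.any(): print(round(lo,3),k.sum(),'y',q[k,1].min().round(4),q[k,1].max().round(4),np.median(q[k,1]).round(4),'z',q[k,2].min().round(4),q[k,2].max().round(4))
im=s['color'][110:280,235:380,::-1]
cv2.imwrite('pics/crop1.png',cv2.resize(im,None,fx=3.5,fy=3.5,interpolation=cv2.INTER_CUBIC))
E
```

```text
[[ 0.6992  0.0296  0.036 ]
 [ 0.6463 -0.064   0.036 ]
 [ 0.4494  0.0429  0.036 ]
 [ 0.4987  0.1352  0.036 ]]
yaw of -x-> 2.650323242884663 0.22659607431578913 0.10750773143488457 [0.57338473 0.03591844 0.036     ]
-0.08 109 y -0.0108 0.046 0.0027 z 0.0421 0.108
-0.072 117 y -0.0112 0.0461 0.0039 z 0.0425 0.1016
-0.064 99 y -0.0107 0.0434 0.0016 z 0.0422 0.0919
-0.056 93 y -0.0156 0.0137 -0.0007 z 0.0659 0.0838
-0.048 116 y -0.0164 0.0144 -0.0005 z 0.0462 0.074
-0.04 96 y -0.0163 0.014 -0.001 z 0.0515 0.0692
-0.032 71 y -0.0163 0.0142 -0.0008 z 0.0429 0.0671
-0.024 32 y -0.0166 0.0137 -0.0117 z 0.061 0.0667
-0.016 33 y -0.0164 0.0141 -0.0119 z 0.0601 0.0651
-0.008 33 y -0.0162 0.0141 0.0093 z 0.0579 0.0638
0.0 36 y -0.1167 0.0138 -0.012 z 0.042 0.0644
0.008 46 y -0.118 0.0139 -0.0141 z 0.0421 0.0619
0.016 47 y -0.1127 0.0141 -0.0141 z 0.0421 0.0597
0.024 56 y -0.108 0.0137 -0.0092 z 0.0424 0.059
0.032 83 y -0.103 0.0138 -0.0014 z 0.0432 0.0583
0.04 44 y -0.0084 0.0054 -0.0013 z 0.0533 0.0785
0.048 32 y -0.008 0.0053 -0.0013 z 0.073 0.0795
0.104 1 y 0.0227 0.0227 0.0227 z 0.0423 0.0423
```

View pics/crop1.png

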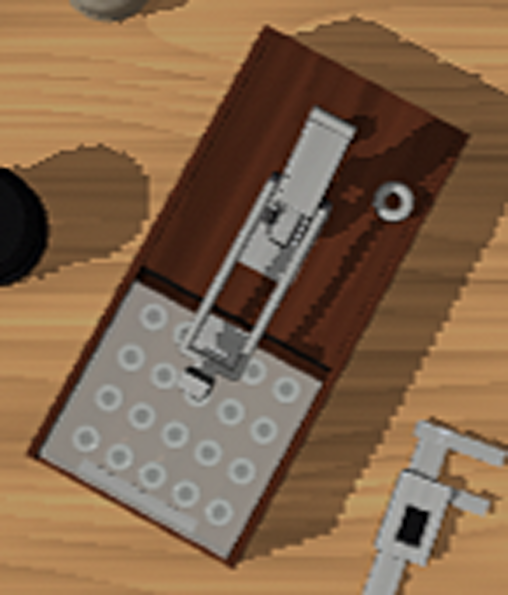

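The crop shows the bail bar at about (215,355), the tab at (197,382) and the lever tip at (333,120), all on one line along the case's long axis. The case-frame yaw is about 2.65.

```bash
cat >> h.py <<'E'
C=np.array([.5734,.0359,0]);YAW=2.6503
def fr():
    x=np.array([np.cos(YAW),np.sin(YAW),0]);return np.c_[x,[-x[1],x[0],0],[0,0,1]]
def tocase(P): return (np.atleast_2d(P)-C)@fr()
def toworld(q): return np.atleast_2d(q)@fr().T+C
def delta(q,tilt=0):
    """remaining turn (deg) & shift in current tool axes to case-frame TCP q; tool x=-case y, tilted about it by tilt deg"""
    st=bot.sense();T=R.from_quat(st['ee_rot'])
    F=fr();D=R.from_matrix(np.c_[-F[:,1],-F[:,0],-F[:,2]])*R.from_rotvec([tilt,0,0],degrees=True)
    dw=toworld(q)[0]-st['eef_pos']
    print('turn',(T.inv()*D).as_rotvec(degrees=True).round(2),'shift now',T.inv().apply(dw).round(4),'shift after turn',D.inv().apply(dw).round(4),'tcp case',tocase(st['eef_pos']).round(4),'F',st['contact_force'].round(2),'t',st['time'])
E
python3 -c "
from h import *
delta([.0465,-.0012,.20])"
```

```text
turn [-7.0000e-02  3.0000e-02 -1.2694e+02] shift now [-0.4037 -0.5082  0.0312] shift after turn [ 0.6488 -0.0173  0.0308] tcp case [[0.0292 0.6476 0.2308]] F [ 0.49 -0.49 -0.63] t 0.1
```

>>> move_arm:
  deltas: "0 0 -8.5 0 0 0 0.06;0 0 -8.5 0 0 0 0.06;0 0 -8.5 0 0 0 0.06;0 0 -8.5 0 0 0 0.06;0 0 -8.5 0 0 0 0.06;0 0 -8.5 0 0 0 0.06;0 0 -8.5 0 0 0 0.06;0 0 -8.5 0 0 0 0.06;0 0 -8.5 0 0 0 0.06;0 0 -8.5 0 0 0 0.06;0 0 -8.5 0 0 0 0.06;0 0 -8.5 0 0 0 0.06"

```text
time: 1.3
eef_pos: [0.2421, -0.5214, 0.2309]
ee_rot: [0.948, 0.319, 0.0, -0.0]
contact_force: [0.4, 0.5, 0.1]
grip_width: 0.0602
```

>>> move_arm:
  deltas: "0 0 -8.5 0 0 0 0.06;0 0 -8.5 0 0 0 0.06;0 0 -8 0 0 0 0.06;0 0 0 0.04 0 0 0.05;0 0 0 0.04 0 0 0.05;0 0 0 0.04 0 0 0.05;0 0 0 0.04 0 0 0.05;0 0 0 0.04 0 0 0.05;0 0 0 0.04 0 0 0.05;0 0 0 0.04 0 0 0.05;0 0 0 0.04 0 0 0.05;0 0 0 0.04 0 0 0.05"

```text
time: 2.5
eef_pos: [0.412, -0.2023, 0.2312]
ee_rot: [0.858, 0.514, 0.0, -0.0]
contact_force: [1.1, -0.5, 0.4]
grip_width: 0.0498
```

```bash
python3 -c "
from h import *
delta([.0465,-.0012,.20])"
```

```text
turn [-0.01 -0.01  0.05] shift now [ 0.2873 -0.0163  0.0312] shift after turn [ 0.2873 -0.0166  0.0312] tcp case [[0.0299 0.2861 0.2312]] F [ 1.08 -0.46  0.37] t 2.5
```

>>> move_arm:
  deltas: "0 0 0 0.04 0 0 0.05;0 0 0 0.04 0 0 0.05;0 0 0 0.04 0 0 0.05;0 0 0 0.04 0 0 0.05;0 0 0 0.04 -0.005 0.01 0.05;0 0 0 0.04 -0.005 0.01 0.05;0 0 0 0.03 -0.006 0.01 0.05;0 0 0 0 0 0 0.05;0 0 0 0 0 0 0.05"

```text
time: 3.4
eef_pos: [0.5245, 0.0423, 0.2009]
ee_rot: [0.857, 0.515, -0.001, -0.0]
contact_force: [0.3, -1.0, -0.2]
grip_width: 0.0503
```

```bash
python3 - <<'E'
from h import *
s=snap('wrist','wrist1')
delta([.0465,-.0012,.20])
print(proj(s,toworld([[.0465,-.0012,.08],[.04,-.0012,.052],[.038,0,.049]])))
E
```

```text
turn [-0.01  0.02  0.08] shift now [ 0.0192 -0.0007  0.0013] shift after turn [ 0.0192 -0.0007  0.0013] tcp case [[0.0458 0.018  0.2013]] F [-0.01 -0.16  0.9 ] t 3.45
[[338.36621992 196.84655054]
 [336.24465667 196.04371924]
 [334.76769983 197.27538905]]
```

View pics/wrist1.png

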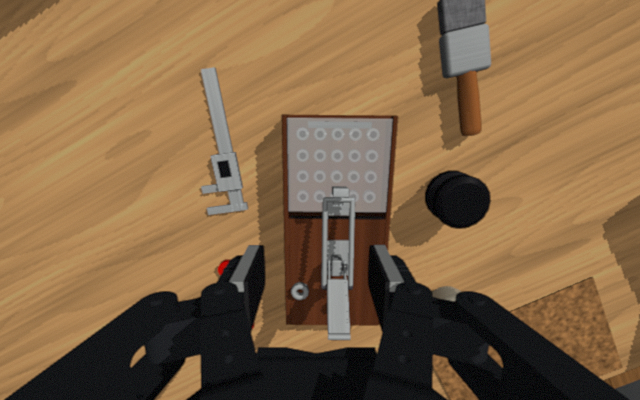

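The wrist view looks along the latch: tab at about (341,189), bar at (338,200), lever end at (339,335). The case front corners are (282,115) and (397,116). The prediction is a few px off, so I'll refine it from this view's depth.

```bash
python3 - <<'E'
from h import *
s=load('wrist1')
uv,P=cloud(s,270,410,100,345); q=tocase(P)
c=world(s,[[282,115],[397,116],[288,210],[389,212]],.036);print(tocase(c).round(4))
for lo in np.arange(-.10,.07,.005):
    k=(q[:,2]>.044)&(abs(q[:,1])<.03)&(q[:,0]>=lo)&(q[:,0]<lo+.005)
    if k.any(): print(round(lo,3),k.sum(),'y',np.percentile(q[k,1],[2,98]).round(4),'z',q[k,2].min().round(4),q[k,2].max().round(4))
k=(q[:,2]>.068)&(q[:,0]>.02)
print('tab',k.sum(),q[k].min(0).round(4),q[k].max(0).round(4),np.median(q[k],0).round(4))
top=abs(q[:,2]-.036)<.003;print('topz',np.median(q[top,2]),q[top].min(0),q[top].max(0))
im=s['color'][105:345,275:405,::-1]
im=cv2.resize(im,None,fx=4,fy=4,interpolation=cv2.INTER_CUBIC)[:600]
cv2.imwrite('pics/crop2.png',im)
E
```

```text
[[ 0.1141  0.0501  0.036 ]
 [ 0.1135 -0.0576  0.036 ]
 [ 0.0211  0.0465  0.036 ]
 [ 0.0193 -0.0563  0.036 ]]
-0.08 114 y [-0.0126  0.007 ] z 0.099 0.1062
-0.075 218 y [-0.0125  0.0068] z 0.0932 0.1055
-0.07 185 y [-0.0125  0.0067] z 0.088 0.097
-0.065 177 y [-0.0121  0.0066] z 0.0826 0.0931
-0.06 168 y [-0.0125  0.0065] z 0.0769 0.0861
-0.055 178 y [-0.0141  0.0094] z 0.0649 0.0807
-0.05 213 y [-0.0173  0.011 ] z 0.0636 0.0754
-0.045 209 y [-0.0174  0.0119] z 0.0481 0.0691
-0.04 144 y [-0.0175  0.0119] z 0.0511 0.0658
-0.035 157 y [-0.0185  0.0119] z 0.0441 0.0655
-0.03 134 y [-0.0177  0.012 ] z 0.044 0.0647
-0.025 49 y [-0.0183  0.012 ] z 0.06 0.0629
-0.02 49 y [-0.0183  0.0121] z 0.0594 0.0635
-0.015 48 y [-0.0181  0.0121] z 0.058 0.0619
-0.01 60 y [-0.018   0.0121] z 0.0564 0.0615
-0.005 55 y [-0.0179  0.0121] z 0.0565 0.0611
0.0 50 y [-0.0178  0.0113] z 0.0558 0.0597
0.005 56 y [-0.0188  0.0112] z 0.0542 0.0592
0.01 53 y [-0.0187  0.0113] z 0.0531 0.0589
0.015 52 y [-0.0186  0.0113] z 0.0537 0.0581
0.02 51 y [-0.0184  0.0113] z 0.0521 0.0569
0.025 67 y [-0.0183  0.0114] z 0.0468 0.0567
0.03 101 y [-0.0183  0.0114] z 0.0462 0.2387
0.035 345 y [-0.0171  0.0104] z 0.0504 0.2411
0.04 225 y [-0.0082 -0.0071] z 0.0613 0.2427
0.045 362 y [-0.0091  0.0032] z 0.0516 0.2444
0.05 665 y [-0.0203  0.0015] z 0.0534 0.2455
0.055 1185 y [-0.0138 -0.0065] z 0.2063 0.2607
0.06 905 y [-0.0068  0.002 ] z 0.2476 0.2812
tab 3502 [ 0.0345 -0.0209  0.073 ] [0.0638 0.0033 0.2812] [ 0.0567 -0.0074  0.239 ]
topz 0.03552106775422044 [-0.11594263 -0.05922632  0.03301759] [0.11409949 0.05202591 0.03897943]
```

View pics/crop2.png

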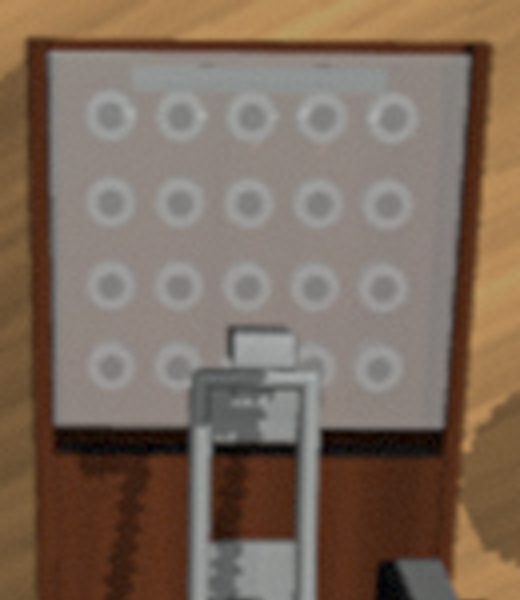

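The enlarged crop shows the tab's top face at wrist px about u 333–349, v 188–195, the bar just below it, and the keeper under the bar.

```bash
python3 - <<'E'
from h import *
s=load('wrist1')
print('tabtop',tocase(world(s,[[333,188],[349,188],[333,195.5],[349,195.5]],.079)).round(4))
uv,P=cloud(s,325,355,180,340); q=tocase(P)
k=(q[:,2]>.066)&(q[:,2]<.12)&(q[:,0]>.03); print('tab',k.sum(),q[k].min(0).round(4),q[k].max(0).round(4),np.median(q[k],0).round(4))
k=(q[:,0]>-.078)&(q[:,0]<-.06)&(q[:,2]>.08)&(abs(q[:,1]+.003)<.007)
# upper face: robust fit
X=q[k];p=np.polyfit(X[:,0],X[:,2],1)
a=np.arctan(-p[0]);print('lever',a)
# upper face line passes 5mm outside the pivot line: pivot x at z=.05
xp=(.05+.005/np.cos(a)-p[1])/p[0];print('pivot x',xp)
k=(q[:,0]>.015)&(q[:,0]<.05)&(q[:,2]>.03)&(q[:,2]<.062)
for lo in np.arange(.02,.06,.002):
    m=k&(q[:,0]>=lo)&(q[:,0]<lo+.002)
    if m.any(): print(lo.round(3),np.sort(q[m,2].round(3))[::max(1,m.sum()//8)])
st=load('top0');print('top tab')
uv,P=cloud(st,270,310,200,235);q=tocase(P);k=(q[:,2]>.066)&(q[:,2]<.12)&(q[:,0]>.03);print(k.sum(),q[k].min(0).round(4),q[k].max(0).round(4),np.median(q[k],0).round(4))
E
```

```text
tabtop [[ 0.0541  0.0035  0.079 ]
 [ 0.0541 -0.0102  0.079 ]
 [ 0.0474  0.0034  0.079 ]
 [ 0.0475 -0.0104  0.079 ]]
tab 147 [ 0.0458 -0.01    0.0661] [0.053  0.0033 0.0771] [ 0.0498 -0.003   0.0751]
lever 0.875125610914409
pivot x -0.03803139904726849
0.02 [0.036 0.036 0.037 0.037 0.037 0.037 0.055 0.056]
0.022 [0.035 0.036 0.036 0.037 0.037 0.037 0.038 0.055 0.056]
0.024 [0.034 0.036 0.037 0.037 0.037 0.038 0.054 0.055 0.056]
0.026 [0.035 0.036 0.037 0.037 0.037 0.037 0.053 0.054 0.054 0.055]
0.028 [0.036 0.036 0.037 0.038 0.048 0.049 0.054 0.055 0.056]
0.03 [0.037 0.047 0.048 0.049 0.049 0.052 0.054 0.054 0.055]
0.032 [0.046 0.048 0.048 0.049 0.049 0.052 0.053 0.054 0.054]
0.034 [0.035 0.036 0.036 0.053 0.053 0.054 0.054 0.054 0.054]
0.036 [0.034 0.035 0.036 0.053 0.053 0.053 0.054 0.054 0.055]
0.038 [0.034 0.035 0.036 0.051 0.052 0.053 0.053 0.053 0.054]
0.04 [0.035 0.035 0.035 0.035 0.035 0.036 0.036 0.036]
0.042 [0.034 0.035 0.035 0.035 0.035 0.035 0.036 0.036 0.036 0.036 0.038]
0.044 [0.034 0.035 0.035 0.035 0.036 0.036 0.036 0.036 0.036 0.037 0.062]
0.046 [0.034 0.035 0.035 0.035 0.036 0.036 0.036 0.037 0.038]
0.048 [0.034 0.035 0.035 0.036 0.036 0.036 0.037 0.052 0.061]
top tab
56 [ 0.0442 -0.0084  0.0673] [0.0533 0.0054 0.0795] [ 0.0486 -0.0013  0.0766]
```

```bash
python3 -c "
from h import *
delta([.050,-.0022,.061])"
```

```text
turn [-0.01  0.02  0.08] shift now [ 0.0203 -0.0042  0.1403] shift after turn [ 0.0202 -0.0042  0.1403] tcp case [[0.0458 0.018  0.2013]] F [-0.01 -0.16  0.9 ] t 3.45
```

>>> move_arm:
  deltas: "0 0 0 0.01 -0.002 0.02 0.046;0 0 0 0.01 -0.002 0.03 0.046;0 0 0 0 0 0.03 0.046;0 0 0 0 0 0.02 0.046;0 0 0 0 0 0 0.046;0 0 0 0 0 0 0.046"

```text
time: 4.05
eef_pos: [0.5308, 0.0606, 0.1023]
ee_rot: [0.858, 0.514, 0.0, 0.0]
contact_force: [0.4, 0.7, 0.7]
grip_width: 0.046
```

```bash
python3 - <<'E'
from h import *
delta([.050,-.0022,.061])
s=snap('wrist','wrist2')
uv,P=cloud(s,280,400,100,330); q=tocase(P)
k=(q[:,2]>.066)&(q[:,2]<.085)&(q[:,0]>.03)&(abs(q[:,1])<.015); print('tab',k.sum(),q[k].min(0).round(4),q[k].max(0).round(4),np.median(q[k],0).round(4))
cv2.imwrite('pics/w2.png',s['color'][:,:,::-1])
E
```

```text
turn [ 0.03 -0.02 -0.  ] shift now [ 0.0005 -0.0008  0.0413] shift after turn [ 0.0005 -0.0008  0.0413] tcp case [[ 0.0492 -0.0017  0.1023]] F [0.36 0.73 0.72] t 4.05
tab 390 [ 0.0455 -0.0105  0.066 ] [0.0538 0.0034 0.0772] [ 0.0503 -0.0035  0.0751]
```

View pics/w2.png

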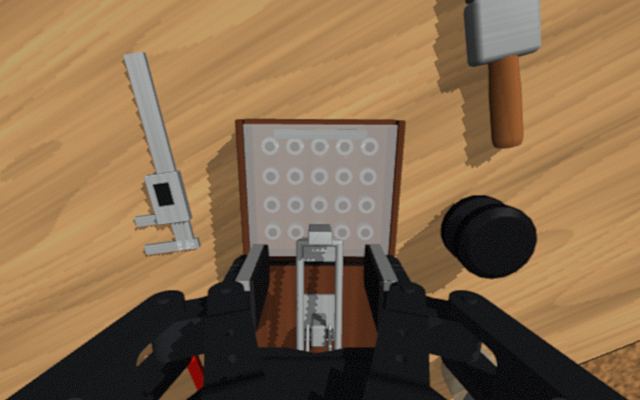

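The tab is at px (320,232), midway between the finger tips at (268,245) and (366,245), so it is centred. Descending and gripping.

>>> move_arm:
  deltas: "0 0 0 0.0005 -0.0005 0.015 0.046;0 0 0 0 0 0.015 0.046;0 0 0 0 0 0.011 0.046;0 0 0 0 0 0 0.046;0 0 0 0 0 0 0.03;0 0 0 0 0 0 0.0;0 0 0 0 0 0 0.0;0 0 0 0 0 0 0.0;0 0 0 0 0 0 0.0;0 0 0 0 0 0 0.0"

```text
time: 5.1
eef_pos: [0.5308, 0.0621, 0.0611]
ee_rot: [0.858, 0.514, 0.001, 0.0]
contact_force: [-0.4, 0.5, 7.4]
grip_width: 0.0118
```

```bash
python3 -c "
from h import *
delta([.0585,-.0022,.0645])"
```

```text
turn [ 0.07 -0.04  0.07] shift now [-0.0008 -0.0086 -0.0034] shift after turn [-0.0008 -0.0086 -0.0034] tcp case [[ 0.0499 -0.003   0.0611]] F [-0.42  0.53  7.42] t 5.1
```

>>> move_arm:
  deltas: "0 0 0 0 0 -0.002 0;0 0 0 0 0 -0.002 0;0 0 0 0 -0.002 0 0;0 0 0 0 -0.002 0 0;0 0 0 0 -0.002 0 0;0 0 0 0 -0.0025 0 0;0 0 0 0 0 0 0;0 0 0 0 0 0 0"

```text
time: 5.9
eef_pos: [0.5225, 0.0663, 0.0642]
ee_rot: [0.858, 0.514, -0.0, -0.0]
contact_force: [0.3, 2.9, 1.9]
grip_width: 0.0117
```

```bash
python3 - <<'E'
from h import *
delta([.060,-.003,.045],-12)
s=snap('scene','scene2'); snap('top','top2')
cv2.imwrite('pics/sc2.png',cv2.resize(s['color'][180:300,220:400,::-1],None,fx=4,fy=4,interpolation=cv2.INTER_CUBIC))
E
```

```text
turn [-1.205e+01 -1.000e-02  7.000e-02] shift now [ 0.0002 -0.0007  0.0192] shift after turn [ 0.0002 -0.0047  0.0187] tcp case [[ 0.0592 -0.0028  0.0642]] F [0.25 2.87 1.95] t 5.9
```

View pics/sc2.png

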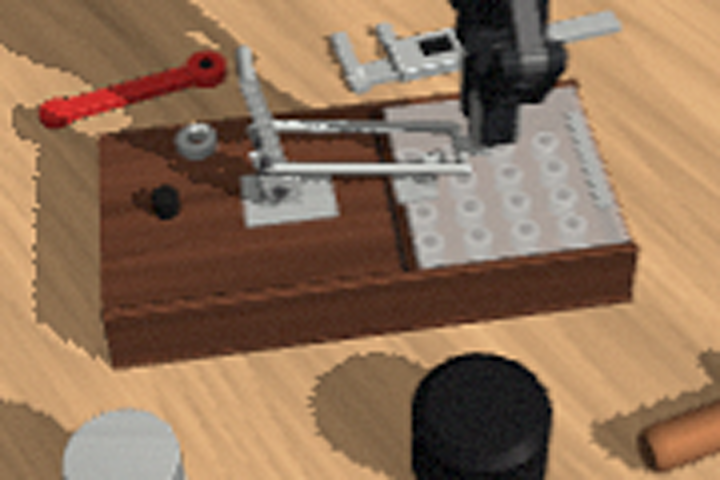

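The crop shows the tab gripped, the lever nearly upright (245,60→265,160) and the bar (468,160) drawn out beyond the keeper (425,170). Lowering while tilting with the bail.

>>> move_arm:
  deltas: "-2 0 0 0 -0.0002 0.003 0;-2 0 0 0 -0.0003 0.003 0;-2 0 0 0 -0.0004 0.003 0;-2 0 0 0 -0.0006 0.003 0;0 0 0 0 0 0 0"

```text
time: 6.5
eef_pos: [0.5216, 0.0667, 0.052]
ee_rot: [0.855, 0.513, 0.036, 0.06]
contact_force: [1.3, 2.0, 0.2]
grip_width: 0.0116
```

```bash
python3 -c "
from h import *
delta([.060,-.003,.0465],-12)"
```

```text
turn [-3.98 -0.01  0.09] shift now [ 0.0003 -0.0005  0.0054] shift after turn [ 0.0003 -0.0009  0.0054] tcp case [[ 0.0602 -0.0027  0.052 ]] F [1.35 1.97 0.17] t 6.5
```

>>> move_arm:
  deltas: "-2 0 0 0 -0.0004 0.0025 0;-2 0 0 0 -0.0004 0.0025 0;0 0 0 0 0 0.001 0;0 0 0 0 0 0 0"

```text
time: 6.9
eef_pos: [0.5222, 0.0665, 0.0464]
ee_rot: [0.853, 0.512, 0.053, 0.089]
contact_force: [-2.3, 3.9, 4.3]
grip_width: 0.0117
```

```bash
python3 - <<'E'
from h import *
delta([.0535,-.003,.0455],-12)
s=snap('scene','scene3')
cv2.imwrite('pics/sc3.png',cv2.resize(s['color'][190:260,270:390,::-1],None,fx=6,fy=6,interpolation=cv2.INTER_CUBIC))
E
```

```text
turn [-0.11 -0.01  0.06] shift now [0.0002 0.0058 0.0021] shift after turn [0.0002 0.0058 0.0021] tcp case [[ 0.0596 -0.0028  0.0464]] F [-2.25  3.9   4.33] t 6.9
```

View pics/sc3.png

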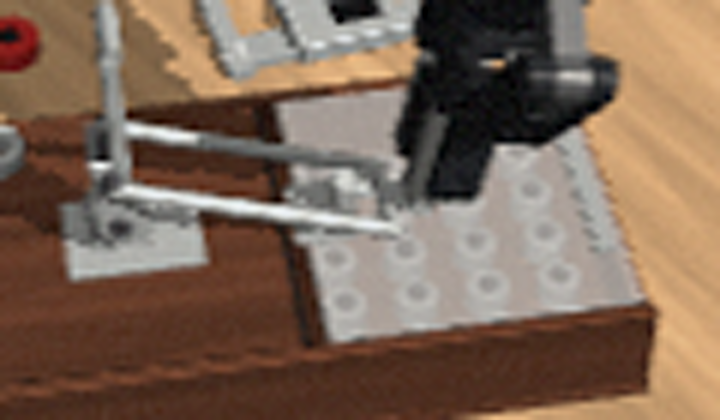

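The bar sits on the lid just beyond the keeper, (390,230) versus keeper (335,190) in the crop, with the lever upright. Sliding it back under the lip.

>>> move_arm:
  deltas: "0 0 0 0 0.0015 0.0003 0;0 0 0 0 0.0015 0.0003 0;0 0 0 0 0.0015 0.0003 0;0 0 0 0 0.0013 0.0003 0;0 0 0 0 0 0 0;0 0 0 0 0 0 0"

```text
time: 7.55
eef_pos: [0.5275, 0.0636, 0.0463]
ee_rot: [0.853, 0.511, 0.053, 0.089]
contact_force: [-2.9, 4.1, 6.0]
grip_width: 0.012
```

```bash
python3 -c "
from h import *
delta([.0535,-.003,.0455],-12)"
```

```text
turn [-0.09 -0.01  0.04] shift now [ 0.0002 -0.0001  0.0008] shift after turn [ 0.0002 -0.0001  0.0008] tcp case [[ 0.0536 -0.0028  0.0463]] F [-2.92  4.14  6.03] t 7.55
```

>>> move_arm:
  deltas: "0 0 0 0 0 0 0.035;0 0 0 0 0 0 0.035;0 0 0 0 0 0 0.035;0 0 0 0 0 0 0.035;0 0 0 0 0 -0.02 0.035;0 0 0 0 0 -0.03 0.035;0 0 0 0 0 -0.04 0.02;6 0 0 0 0 -0.02 0;6 0 0 0 0 0 0;0 0 0 0 0 0 0;0 0 0 0 0 0 0"

```text
time: 8.65
eef_pos: [0.5073, 0.0739, 0.1529]
ee_rot: [0.858, 0.514, -0.0, 0.001]
contact_force: [-0.3, -0.7, -1.0]
grip_width: 0.0001
```

```bash
python3 - <<'E'
from h import *
delta([.02,-.002,.110],0)
t=snap('top','top4');s=snap('scene','scene4');w=snap('wrist','w4')
uv,P=cloud(t,260,345,130,245);q=tocase(P)
for lo in np.arange(-.10,.065,.006):
    k=(q[:,2]>.042)&(abs(q[:,1])<.025)&(q[:,2]<.135)&(q[:,0]>=lo)&(q[:,0]<lo+.006)
    if k.any(): print(round(lo,3),k.sum(),'y',np.percentile(q[k,1],[2,98]).round(4),'z',q[k,2].min().round(4),q[k,2].max().round(4))
a=cv2.resize(s['color'][180:260,240:390,::-1],(800,427),interpolation=cv2.INTER_CUBIC)
cv2.imwrite('pics/sc4.png',a)
E
```

```text
turn [0.06 0.05 0.  ] shift now [-0.0003  0.0562  0.043 ] shift after turn [-0.0003  0.0562  0.0429] tcp case [[ 0.0762 -0.0023  0.1529]] F [-0.32 -0.72 -0.98] t 8.65
-0.094 7 y [-0.0031  0.0022] z 0.0475 0.0523
-0.088 26 y [-0.0059  0.0046] z 0.0464 0.0528
-0.082 10 y [-0.0045  0.0037] z 0.0425 0.0495
-0.058 14 y [-0.0108 -0.0028] z 0.1164 0.1196
-0.046 12 y [-0.0157 -0.0084] z 0.0695 0.0906
-0.04 14 y [-0.0097 -0.0051] z 0.0529 0.078
-0.034 7 y [-0.0062 -0.0026] z 0.0542 0.0565
-0.028 5 y [-0.003  -0.0007] z 0.0471 0.0565
-0.01 3 y [0.0097 0.0112] z 0.0561 0.0584
-0.004 8 y [0.0099 0.014 ] z 0.0542 0.0588
0.002 3 y [0.0128 0.014 ] z 0.0505 0.0561
```

View pics/sc4.png

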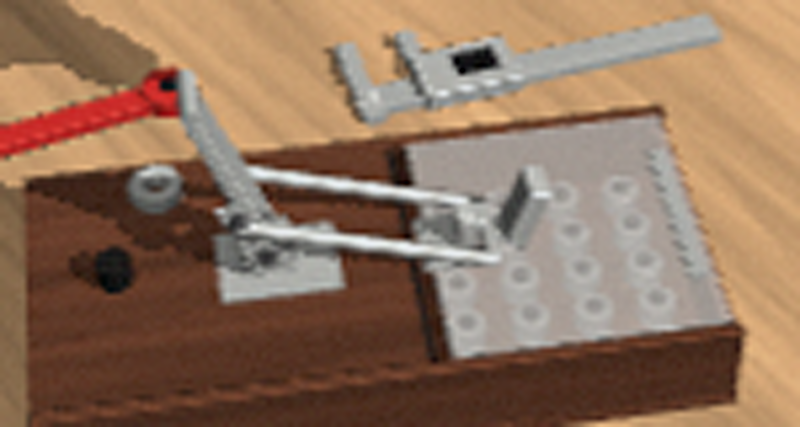

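The bail is hooked under the keeper, bar at (490,255) behind the keeper at (470,225), and the lever stands at about 1.27 rad. Next I'll compute the pressing arc.

```bash
cat > arc.py <<'E'
from h import *
PX=-.038
def tcp(a):
    r=.052+.008*np.clip((.9-a)/.7,0,1)
    return np.array([PX-r*np.cos(a)+.005*np.sin(a)+.011,-.002,.05+r*np.sin(a)+.005*np.cos(a)])
E
python3 - <<'E'
from arc import *
delta(tcp(1.35)+[.008,0,.05])
A=np.r_[1.35:0.1:-.05];T=np.array([tcp(a) for a in A])
for a,t,d in zip(A[1:],T[1:],np.diff(T,axis=0)): print(a.round(2),t.round(4),'row y z',(-d[[0,2]]).round(4))
E
```

```text
turn [0.04 0.03 0.08] shift now [-0.0008  0.1026  0.0015] shift after turn [-0.0006  0.1026  0.0014] tcp case [[ 0.0771 -0.0026  0.1533]] F [-0.21 -0.26 -0.47] t 8.8
1.3 [-0.0361 -0.002   0.1014] row y z [0.0026 0.0004]
1.25 [-0.0387 -0.002   0.1009] row y z [0.0026 0.0005]
1.2 [-0.0412 -0.002   0.1003] row y z [0.0025 0.0006]
1.15 [-0.0437 -0.002   0.0995] row y z [0.0025 0.0008]
1.1 [-0.0461 -0.002   0.0986] row y z [0.0025 0.0009]
1.05 [-0.0485 -0.002   0.0976] row y z [0.0024 0.001 ]
1.0 [-0.0509 -0.002   0.0965] row y z [0.0024 0.0011]
0.95 [-0.0532 -0.002   0.0952] row y z [0.0023 0.0013]
0.9 [-0.0554 -0.002   0.0938] row y z [0.0022 0.0014]
0.85 [-0.0579 -0.002   0.0928] row y z [0.0025 0.001 ]
0.8 [-0.0604 -0.002   0.0916] row y z [0.0025 0.0012]
0.75 [-0.0629 -0.002   0.0903] row y z [0.0025 0.0013]
0.7 [-0.0653 -0.002   0.0888] row y z [0.0024 0.0015]
0.65 [-0.0676 -0.002   0.0872] row y z [0.0023 0.0016]
0.6 [-0.0699 -0.002   0.0854] row y z [0.0023 0.0018]
0.55 [-0.0721 -0.002   0.0835] row y z [0.0022 0.0019]
0.5 [-0.0742 -0.002   0.0815] row y z [0.0021 0.002 ]
0.45 [-0.0763 -0.002   0.0794] row y z [0.002  0.0022]
0.4 [-0.0782 -0.002   0.0771] row y z [0.0019 0.0023]
0.35 [-0.08   -0.002   0.0747] row y z [0.0018 0.0024]
0.3 [-0.0818 -0.002   0.0722] row y z [0.0017 0.0025]
0.25 [-0.0833 -0.002   0.0695] row y z [0.0016 0.0026]
0.2 [-0.0848 -0.002   0.0668] row y z [0.0015 0.0027]
0.15 [-0.0856 -0.002   0.0639] row y z [0.0008 0.0029]
```

>>> move_arm:
  deltas: "0 0 0 0 0.03 0 0;0 0 0 0 0.03 0 0;0 0 0 0 0.03 0 0;0 0 0 0 0.0126 0.0015 0;0 0 0 0 0 0.02 0;0 0 0 0 0 0.02 0;0 0 0 0 0 0.01 0;0 0 0 0 0 0 0;0 0 0 0 0 0 0"

```text
time: 9.7
eef_pos: [0.5979, 0.0263, 0.1031]
ee_rot: [0.857, 0.515, 0.0, 0.0]
contact_force: [-0.3, 0.2, 0.2]
grip_width: 0.0
```

```bash
python3 -c "
from arc import *
delta(tcp(1.25))"
```

```text
turn [ 0.04 -0.02  0.08] shift now [-0.0011  0.0126  0.0022] shift after turn [-0.0011  0.0126  0.0021] tcp case [[-0.0261 -0.0031  0.1031]] F [-0.26  0.2   0.19] t 9.7
```

>>> move_arm:
  deltas: "0 0 0 0 0.004 0.0005 0;0 0 0 0 0.003 0.0005 0;0 0 0 0 0.003 0.0006 0;0 0 0 0 0.0026 0.0006 0;0 0 0 0 0.0025 0.0006 0;0 0 0 0 0.0025 0.0008 0;0 0 0 0 0.0025 0.0009 0;0 0 0 0 0.0024 0.001 0;0 0 0 0 0.0024 0.0011 0;0 0 0 0 0 0 0"

```text
time: 10.7
eef_pos: [0.6198, 0.0142, 0.0954]
ee_rot: [0.858, 0.514, -0.0, -0.0]
contact_force: [-2.7, 0.9, 0.0]
grip_width: 0.0001
```

```bash
python3 -c "
from arc import *
delta(tcp(1.0))"
```

```text
turn [-0.03  0.01  0.06] shift now [-0.0008 -0.0003 -0.0011] shift after turn [-0.0008 -0.0003 -0.0011] tcp case [[-0.0512 -0.0028  0.0954]] F [-2.66  0.87  0.04] t 10.7
```

>>> move_arm:
  deltas: "0 0 0 0 0.0023 0.0006 0;0 0 0 0 0.0022 0.001 0;0 0 0 0 0.0025 0.001 0;0 0 0 0 0.0025 0.001 0;0 0 0 0 0.0025 0.0012 0;0 0 0 0 0.0024 0.0015 0;0 0 0 0 0 0 0"

```text
time: 11.4
eef_pos: [0.6327, 0.0075, 0.0892]
ee_rot: [0.858, 0.514, -0.0, -0.0]
contact_force: [-2.7, 1.3, 1.2]
grip_width: -0.0
```

```bash
python3 - <<'E'
from arc import *
delta(tcp(.7))
s=snap('scene','scene5')
cv2.imwrite('pics/sc5.png',cv2.resize(s['color'][160:260,240:390,::-1],(780,520),interpolation=cv2.INTER_CUBIC))
E
```

```text
turn [-0.01 -0.    0.05] shift now [-0.0009 -0.0004  0.0004] shift after turn [-0.0009 -0.0004  0.0004] tcp case [[-0.0657 -0.0029  0.0892]] F [-2.73  1.28  1.19] t 11.4
```

View pics/sc5.png

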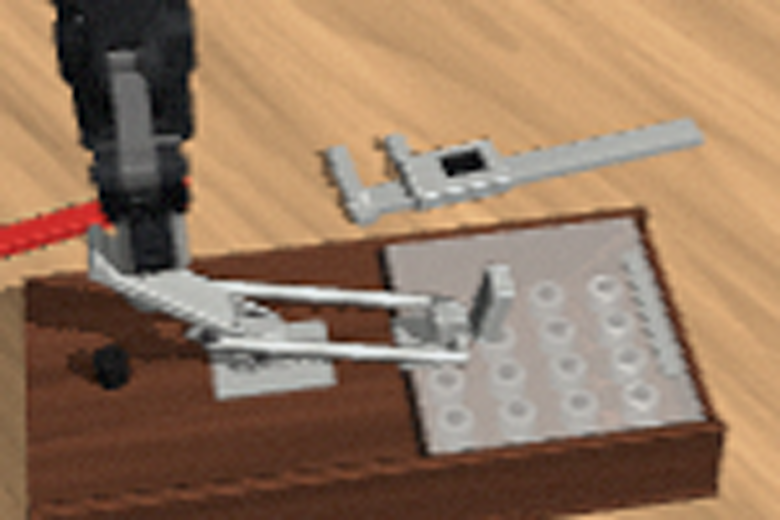

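The crop shows the fingers (150,260) pressing the lever at about 0.7 rad, with the bail still hooked at (455,330). Continuing down the arc.

>>> move_arm:
  deltas: "0 0 0 0 0.0022 0.0018 0;0 0 0 0 0.0023 0.0018 0;0 0 0 0 0.0022 0.0019 0;0 0 0 0 0.0021 0.002 0;0 0 0 0 0.002 0.0022 0;0 0 0 0 0 0 0"

```text
time: 12.05
eef_pos: [0.6423, 0.0023, 0.0795]
ee_rot: [0.858, 0.514, 0.0, 0.0]
contact_force: [-1.5, 1.7, 0.3]
grip_width: 0.0002
```

>>> move_arm:
  deltas: "0 0 0 0 0.0019 0.0023 0;0 0 0 0 0.0018 0.0024 0;0 0 0 0 0.0017 0.0025 0;0 0 0 0 0 0 0"

```text
time: 12.45
eef_pos: [0.647, -0.0003, 0.0721]
ee_rot: [0.858, 0.514, -0.0, -0.0]
contact_force: [-0.4, 0.1, 0.6]
grip_width: -0.0
```

```bash
python3 -c "
from arc import *
delta(tcp(.2))"
```

```text
turn [-0.    0.    0.05] shift now [-0.0008  0.0029  0.0053] shift after turn [-0.0008  0.0029  0.0053] tcp case [[-0.0819 -0.0028  0.0721]] F [-0.43  0.05  0.65] t 12.45
```

>>> move_arm:
  deltas: "0 0 0 0 0.0016 0.0026 0;0 0 0 0 0.0014 0.0027 0;0 0 0 0 0 0 0"

```text
time: 12.75
eef_pos: [0.6495, -0.0016, 0.0667]
ee_rot: [0.858, 0.514, -0.0, -0.0]
contact_force: [0.1, -0.2, -0.6]
grip_width: -0.0
```

```bash
python3 - <<'E'
from arc import *
delta(tcp(.1))
s=snap('scene','scene6');t=snap('top','top6')
cv2.imwrite('pics/sc6.png',cv2.resize(s['color'][160:260,240:390,::-1],(780,520),interpolation=cv2.INTER_CUBIC))
E
```

```text
turn [-0.02  0.    0.06] shift now [-0.0008  0.0014  0.0058] shift after turn [-0.0008  0.0014  0.0058] tcp case [[-0.0848 -0.0028  0.0667]] F [ 0.1  -0.21 -0.62] t 12.75
```

View pics/sc6.png

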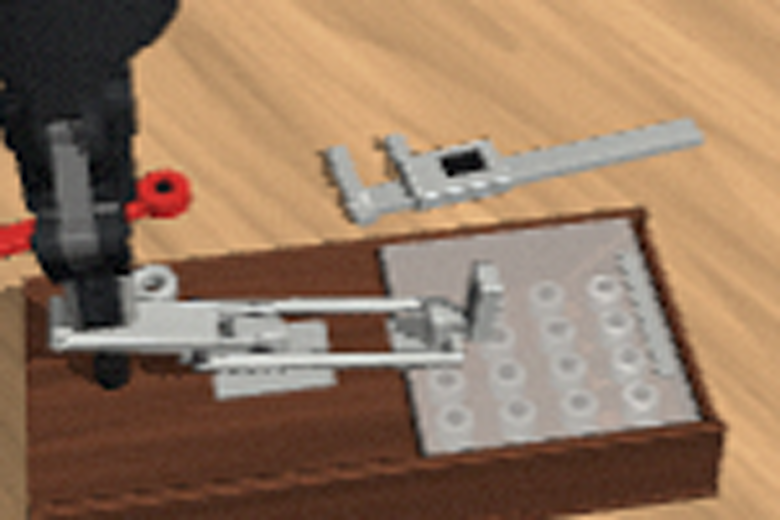

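The lever is now flat or nearly so past centre, with the fingers just above it at (95,290) and the bail still hooked. Descending gently to bed it.

>>> move_arm:
  deltas: "0 0 0 0 0 0.002 0;0 0 0 0 0 0.0015 0;0 0 0 0 0 0.001 0;0 0 0 0 0 0.0005 0;0 0 0 0 0 0 0"

```text
time: 13.35
eef_pos: [0.6494, -0.0015, 0.0621]
ee_rot: [0.858, 0.514, -0.0, -0.0]
contact_force: [-0.8, -0.2, 0.5]
grip_width: 0.0
```

>>> move_arm:
  deltas: "0 0 0 0 0 0.0005 0;0 0 0 0 0 0.0005 0;0 0 0 0 0 0 0"

```text
time: 13.65
eef_pos: [0.6494, -0.0015, 0.0612]
ee_rot: [0.858, 0.514, -0.0, -0.0]
contact_force: [-0.3, 0.0, 0.6]
grip_width: -0.0001
```

>>> move_arm:
  deltas: "0 0 0 0 0 0.0005 0;0 0 0 0 0 0.0005 0;0 0 0 0 0 0 0"

```text
time: 13.95
eef_pos: [0.6494, -0.0015, 0.0601]
ee_rot: [0.858, 0.514, -0.0, -0.0]
contact_force: [-0.1, -0.0, -1.0]
grip_width: 0.0002
```

>>> move_arm:
  deltas: "0 0 0 0 0 0.0005 0;0 0 0 0 0 0.0005 0;0 0 0 0 0 0 0"

```text
time: 14.25
eef_pos: [0.6494, -0.0015, 0.0591]
ee_rot: [0.858, 0.514, -0.0, -0.0]
contact_force: [0.0, 1.3, -0.1]
grip_width: 0.0002
```

>>> move_arm:
  deltas: "0 0 0 0 0 0.0005 0;0 0 0 0 0 0.0005 0;0 0 0 0 0 0 0"

```text
time: 14.55
eef_pos: [0.6494, -0.0015, 0.0581]
ee_rot: [0.858, 0.514, -0.0, -0.0]
contact_force: [0.5, 0.5, -0.4]
grip_width: 0.0001
```

```bash
python3 - <<'E'
from arc import *
s=load('scene6')
uv,P=cloud(s,248,300,208,236);q=tocase(P)
k=(abs(q[:,1]+.002)<.008)&(q[:,2]>.045)&(q[:,2]<.07)
for lo in np.arange(-.11,-.03,.008):
    m=k&(q[:,0]>=lo)&(q[:,0]<lo+.008)
    if m.any(): print(lo.round(3),m.sum(),np.percentile(q[m,2],[10,50,90]).round(4))
E
```

```text
-0.11 3 [0.0671 0.0672 0.0674]
-0.102 20 [0.0672 0.0686 0.0694]
-0.094 15 [0.0463 0.0481 0.0674]
-0.086 21 [0.0465 0.0478 0.0646]
-0.078 22 [0.0615 0.0625 0.0668]
-0.07 31 [0.0595 0.0609 0.0616]
-0.062 29 [0.0585 0.0591 0.0603]
-0.054 26 [0.0541 0.0579 0.0593]
-0.046 26 [0.0492 0.0535 0.0558]
-0.038 30 [0.052  0.0534 0.0546]
```

>>> move_arm:
  deltas: "0 0 0 0 0 0.0005 0;0 0 0 0 0 0.0005 0;0 0 0 0 0 0 0"

```text
time: 14.85
eef_pos: [0.6494, -0.0015, 0.0571]
ee_rot: [0.858, 0.514, -0.0, -0.0]
contact_force: [0.4, 0.0, 0.3]
grip_width: -0.0
```

>>> move_arm:
  deltas: "0 0 0 0 0 0.0005 0;0 0 0 0 0 0.0005 0;0 0 0 0 0 0 0"

```text
time: 15.15
eef_pos: [0.6494, -0.0014, 0.0561]
ee_rot: [0.858, 0.514, -0.0, -0.0]
contact_force: [0.3, -0.4, -0.2]
grip_width: -0.0003
```

>>> move_arm:
  deltas: "0 0 0 0 0 0.0005 0;0 0 0 0 0 0.0005 0;0 0 0 0 0 0 0"

```text
time: 15.45
eef_pos: [0.6494, -0.0015, 0.0551]
ee_rot: [0.858, 0.514, -0.0, -0.0]
contact_force: [0.1, 0.4, 0.0]
grip_width: 0.0
```

>>> move_arm:
  deltas: "0 0 0 0 0 0.0005 0;0 0 0 0 0 0.0005 0;0 0 0 0 0 0 0"

```text
time: 15.75
eef_pos: [0.6494, -0.0015, 0.0541]
ee_rot: [0.858, 0.514, -0.0, -0.0]
contact_force: [1.1, -0.2, -0.0]
grip_width: -0.0001
```

>>> move_arm:
  deltas: "0 0 0 0 0 0.0005 0;0 0 0 0 0 0.0005 0;0 0 0 0 0 0 0"

```text
time: 16.05
eef_pos: [0.6494, -0.0015, 0.0531]
ee_rot: [0.858, 0.514, -0.0, -0.0]
contact_force: [1.0, 0.1, 0.3]
grip_width: 0.0002
```

```bash
python3 - <<'E'
from arc import *
delta(tcp(.0))
s=snap('scene','scene7')
uv,P=cloud(s,248,300,208,236);q=tocase(P)
k=(abs(q[:,1]+.002)<.008)&(q[:,2]>.04)&(q[:,2]<.07)
for lo in np.arange(-.11,-.03,.008):
    m=k&(q[:,0]>=lo)&(q[:,0]<lo+.008)
    if m.any(): print(lo.round(3),m.sum(),np.percentile(q[m,2],[10,50,90]).round(4))
E
```

```text
turn [-0.01 -0.    0.06] shift now [-0.0009  0.0024 -0.0019] shift after turn [-0.0009  0.0024 -0.0019] tcp case [[-0.0846 -0.0029  0.0531]] F [0.98 0.09 0.25] t 16.05
-0.11 9 [0.0507 0.0528 0.0539]
-0.102 30 [0.0511 0.0523 0.0562]
-0.094 13 [0.0516 0.0559 0.0647]
-0.086 8 [0.0413 0.0437 0.0532]
-0.078 28 [0.0525 0.0538 0.0651]
-0.07 30 [0.0524 0.0532 0.0542]
-0.062 28 [0.0529 0.0537 0.0546]
-0.054 27 [0.0495 0.0536 0.0549]
-0.046 28 [0.0484 0.0529 0.0545]
-0.038 31 [0.0527 0.0535 0.0548]
```

>>> move_arm:
  deltas: "0 0 0 0 0 0.0004 0;0 0 0 0 0 0.0004 0;0 0 0 0 0 0 0"

```text
time: 16.4
eef_pos: [0.6495, -0.0015, 0.0528]
ee_rot: [0.858, 0.514, 0.0, 0.0]
contact_force: [-2.0, 0.3, 4.7]
grip_width: -0.0001
```

>>> move_arm:
  deltas: "0 0 0 0 0 0.0003 0;0 0 0 0 0 0.0003 0;0 0 0 0 0 0 0"

```text
time: 16.7
eef_pos: [0.6496, -0.0015, 0.0527]
ee_rot: [0.858, 0.514, 0.0, 0.0]
contact_force: [-3.8, 0.3, 9.9]
grip_width: 0.0001
```

>>> move_arm:
  deltas: "0 0 0 0 0 0.0003 0;0 0 0 0 0 0 0;0 0 0 0 0 0 0"

```text
time: 17.0
eef_pos: [0.6496, -0.0014, 0.0526]
ee_rot: [0.858, 0.514, 0.0, 0.0]
contact_force: [-5.9, 0.6, 12.4]
grip_width: -0.0001
```

>>> move_arm:
  deltas: "0 0 0 0 0 0.0002 0;0 0 0 0 0 0 0;0 0 0 0 0 0 0;0 0 0 0 0 0 0"

```text
time: 17.4
eef_pos: [0.6496, -0.0015, 0.0526]
ee_rot: [0.858, 0.514, 0.0, 0.0]
contact_force: [-6.7, 0.8, 15.2]
grip_width: -0.0001
```

>>> move_arm:
  deltas: "0 0 0 0 0 -0.001 0;0 0 0 0 0 -0.002 0;0 0 0 0 0 -0.01 0;0 0 0 0 0 -0.03 0;0 0 0 0 0 -0.04 0;0 0 0 0 0 -0.04 0;0 0 0 0 0 0 0;0 0 0 0 0 0 0"

```text
time: 18.2
eef_pos: [0.6498, -0.0015, 0.1756]
ee_rot: [0.858, 0.514, 0.001, 0.001]
contact_force: [-0.5, 0.4, -1.4]
grip_width: 0.0002
```

```bash
python3 - <<'E'
from arc import *
delta(tcp(.0))
s=snap('scene','scene8');t=snap('top','top8')
for n,S,b in(('scene',s,(248,300,205,236)),('top',t,(290,345,135,200))):
    uv,P=cloud(S,*b);q=tocase(P)
    k=(abs(q[:,1]+.002)<.007)&(q[:,2]>.045)&(q[:,2]<.07)&(q[:,0]>-.105)&(q[:,0]<-.055)
    p=np.polyfit(q[k,0],q[k,2],1);print(n,k.sum(),'lever angle',-p[0].round(3))
cv2.imwrite('pics/sc8.png',cv2.resize(s['color'][160:260,240:390,::-1],(780,520),interpolation=cv2.INTER_CUBIC))
E
```

```text
turn [ 0.11 -0.05  0.06] shift now [-0.0012  0.0018  0.1206] shift after turn [-0.0011  0.002   0.1206] tcp case [[-0.085  -0.0031  0.1756]] F [-0.48  0.42 -1.42] t 18.2
scene 163 lever angle -0.027
top 249 lever angle -0.043
```

View pics/sc8.png

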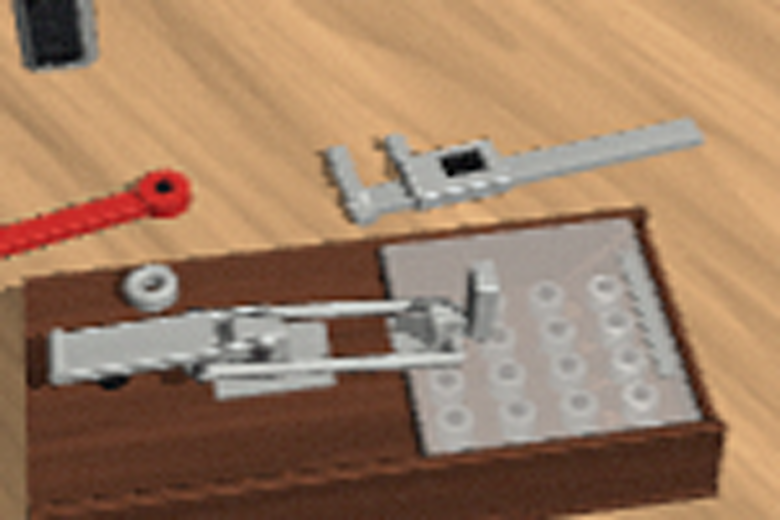

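The lever lies flat on its rest, the bail is hooked, the lid gap is closed, the bearing is untouched and the gripper is clear.

```bash
python3 -c "
from workcell import sign_off
print(sign_off())"
```

```text
the job is handed in; nothing more can be done
None
```

The latch is closed and the job is handed in at about 18 s of the 64 s allowed; no verdict was reported.

- **Hooking:** I took the bail by its tab, drew it out past the keeper's lip, lowered it onto the lid and slid it back under the lip. The tool force stayed below about 8 N throughout. A picture after release showed the bar behind the keeper with the lever at about 1.27 rad.
- **Closing:** I pressed the lever along its arc past centre onto the rest. I then pushed down until the wrist read about 15 N vertical, 16.6 N in total. It held above 10 N for at least 0.4 s and stayed under the 22 N limit. Then I drew the arm back clear.
- **Last checks:** The lever angle is about -0.03 rad by the scene camera and -0.04 rad by the top camera. The bail is hooked, the bystanders in the last view (caliper, bearing, wrench) are where they were, and the fingers are about 12 cm above the lever.

**Not confirmed:**
- I judged the lid travel only from the dark gap at its edge having closed, not from a measurement.
- The top and wrist cameras disagreed by about 2 mm across the latch, which did not matter for the work.
- The closing force I read peaked at only about 3 N, against the roughly 7 N described. I read it only at a few stops.

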